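# Load the urinalysis station with specimens, reagent pack and the full rinse bottle

### The job

Set up the station for the next run: put the wide specimen pot in the wide low saucer, the small pot in the small cup, the white reagent pack in the rectangular tray, and the full one of the three identical grey bottles in the deep collar, each standing flat on its holder's floor. Only one bottle is full, so lift them to find out; the two empty ones must end up standing where they were. Keep everything upright all the time.

Things in the scene. Friction and masses are not known exactly. Their poses are not given: they have to be found in the camera images.
- bottle_a: Opaque grey round bottle, black screw cap, one of three alike: body 52 mm in diameter up to 76 mm, shoulder sloping in to 32 mm at 90 mm, then the cap, 32 mm in diameter, from 90 to 116 mm (the top), good to grip. Loose, upright. One of the three is full (280 to 380 g), two are empty (42 to 58 g); only lifting tells which. Origin: centre of the underside, z up; yaw means nothing.
- bottle_b: Opaque grey round bottle, black screw cap, one of three alike: body 52 mm in diameter up to 76 mm, shoulder sloping in to 32 mm at 90 mm, then the cap, 32 mm in diameter, from 90 to 116 mm (the top), good to grip. Loose, upright. One of the three is full (280 to 380 g), two are empty (42 to 58 g); only lifting tells which. Origin: centre of the underside, z up; yaw means nothing.
- bottle_c: Opaque grey round bottle, black screw cap, one of three alike: body 52 mm in diameter up to 76 mm, shoulder sloping in to 32 mm at 90 mm, then the cap, 32 mm in diameter, from 90 to 116 mm (the top), good to grip. Loose, upright. One of the three is full (280 to 380 g), two are empty (42 to 58 g); only lifting tells which. Origin: centre of the underside, z up; yaw means nothing.
- wide_pot: Wide white specimen pot with a grey lid, closed, a straight cylinder 64 mm in diameter and 55 mm high, about 120 g. Loose, upright. Origin at the centre of the underside, z up.
- small_pot: Small white specimen pot with a grey lid, closed, a straight cylinder 36 mm in diameter and 50 mm high, about 50 g. Loose, upright. Origin at the centre of the underside, z up.
- reagent_pack: White box-shaped reagent pack, 60 mm long (its x), 36 mm wide (its y), 60 mm high, a flat grey disc on top near one end, about 130 g. Loose, upright. Origin at the centre of the underside, z up.
- wide_saucer: Wide low round blue holder for the wide pot: 96 mm outside, 88 mm inside diameter, rim 14 mm high, floor 4 mm above the bench. Fixed to the bench. Origin at the centre of its underside, on the bench, z up; round.
- small_cup: Small low round blue holder for the small pot: 64 mm outside, 56 mm inside diameter, rim 14 mm high, floor 4 mm above the bench. Fixed to the bench. Origin at the centre of its underside, on the bench, z up; round.
- square_tray: Low rectangular blue holder for the reagent pack: outside 84 mm (its x) by 60 mm (its y), inside 76 by 52 mm, so the pack goes in lengthwise along x, either way round; rim 14 mm high, floor about 4 mm above the bench. Fixed to the bench. Origin at the centre of its underside, on the bench, z up.
- deep_collar: Deep round blue holder for the full bottle, a collar on a thin square foot 84 mm wide: 76 mm outside, 68 mm inside diameter, rim 40 mm high, floor 4 mm above the bench. Fixed to the bench. Origin at the centre of its underside, on the bench, z up; round.

How it is judged:
At the end, for the whole second after the job is handed in: Wide pot within 14 mm of the saucer's centre, small pot 12 mm of the cup's, pack 14 mm of the tray's, full bottle 12 mm of the collar's, each on its floor (underside under 8 mm up); empties within 40 mm of where they began; all six upright (0.12 rad), released, at rest (horizontal distance between wide_pot and wide_saucer below 0.014 m and z of wide_pot in the frame of wide_saucer below 0.008 m and angle between each of wide_pot, small_pot, reagent_pack, bottle_a, bottle_b, bottle_c's own z axis and vertical below 0.12 rad and linear speed of each of wide_pot, small_pot, reagent_pack, bottle_a, bottle_b, bottle_c below 0.02 m/s and angular speed of each of wide_pot, small_pot, reagent_pack, bottle_a, bottle_b, bottle_c below 0.3 rad/s and horizontal distance between small_pot and small_cup below 0.012 m and z of small_pot in the frame of small_cup below 0.008 m and horizontal distance between reagent_pack and square_tray below 0.014 m and z of reagent_pack in the frame of square_tray below 0.008 m and ((horizontal distance between bottle_a and deep_collar below 0.012 m and z of bottle_a in the frame of deep_collar below 0.008 m and contact force between bottle_a and deep_collar above 1.6 N and distance of each of bottle_b, bottle_c from where it was at the start of the episode below 0.04 m) or (horizontal distance between bottle_b and deep_collar below 0.012 m and z of bottle_b in the frame of deep_collar below 0.008 m and contact force between bottle_b and deep_collar above 1.6 N and distance of each of bottle_a, bottle_c from where it was at the start of the episode below 0.04 m) or (horizontal distance between bottle_c and deep_collar below 0.012 m and z of bottle_c in the frame of deep_collar below 0.008 m and contact force between bottle_c and deep_collar above 1.6 N and distance of each of bottle_a, bottle_b from where it was at the start of the episode below 0.04 m))); the robot touches nothing.
It fails at once if a bottle, pot or pack is tipped by more than 0.6 rad (angle between any of bottle_a, wide_pot, bottle_b, small_pot, bottle_c, reagent_pack's own z axis and vertical above 0.6 rad).
It also fails if it takes over 144 s, if anything falls off the work surface, if the arm or the gripper's body presses on something with over 40 N, if the wrist force passes 120 N, or if a joint passes its speed limit or range.

### The arm

A 6-joint arm with a two-finger parallel gripper is mounted at the origin on the work surface. World frame = base frame: x ahead of the robot, y to its left, z up, the work surface at z = 0. Lengths are in m, angles in rad, forces in N, time in s.
With the tool pointing down it reaches from about 0.35 to 0.85 m from the base axis. Payload 8.1 kg.
Tool frame: the origin (TCP) lies on the centre line of the jaws, within the pads' length; the fingertips stand 17 mm ahead of it and the grasp point (between the pads) lies 2 mm behind it; z points along the fingers, y is the line along which they close (so a half turn about z gives the same grasp; the last joint's range is limited). The gripper opens to 93 mm and grips with 3 to 60 N. Pads are 15 mm wide; open, the fingers measure 128 mm over their backs; the gripper's body (75 mm by 188 mm) begins 65 mm behind the grasp point.
Start: joints at [-1.2, 0.13, 1.488, -0, 1.523, -0.085], TCP at [0.264, -0.539, 0.236] pointing down, gripper open.
Joint ranges: [-2.96, 2.96], [-0.89, 2.26], [0.02, 2.5], [-1.34, 4.48], [0, 2.73], [-2.66, 2.66]. Speed limits (rad/s): [2.39, 2.39, 2.79, 3.14, 3.14, 3.14].

### API

Orientations are given as a rotation vector (axis times angle).
In Python, from plant import robot, optics, close_job, models gives the robot as it stands.
- The arm moves only by the shell command python3 -m inch 'ROWS' [OPENING] [FORCE]. ROWS is a JSON object of lists of equal length, an entry for each row: "travel": the shift along the tool's x, y, z in m, a list of three; "spin": the turn about the tool's z in rad. In form: {"travel": [[x, y, z], ...], "spin": [spin, ...]}. A call has 1 to 10 rows; each row is the pose to reach, as a shift and turn from the pose commanded when the call began, along the tool's axes at that moment; what a row does not reach only later rows make up. A row lasts 1/12 s, in which the tool goes at most 41.7 mm and 7.16 degrees, less where a joint would pass 70% of its speed; a pose out of reach is approached as far as the arm can. A call with a gripper value outside its range is refused whole. OPENING is the closure, from 0 (fully open) to 1 (shut), set as the call begins (- or left out, the last holds). The fingers move at their own pace and stop on an object; FORCE is the grip in N (left out, the last holds). Time passes only in rows, so rows that repeat a pose let the fingers close. It gives the time, the measured TCP pose, the force, the opening and the grip force at its end, in the units of the state.
- robot.read_state(): the state, without advancing time (a new reading comes with each control period).
- optics.read_camera(name): name is "scene" or "top" or "wrist"; returns (picture, depth): 400x640x3 uint8, red, green, blue; 400x640 float32, m along the optical axis (not along the pixel's ray), 0 where there is no reading.
- optics.camera_info(name): a dict with "camera_matrix" (3x3 intrinsics, pixels), "view" (4x4, takes a point from world to camera coordinates). Camera axes: x right, y down, z forward; pixel columns grow to the right and rows downward; lengths in m; the calibration is good to about 2 mm. A picture is of the moment at which its call begins: read the wrist's pose just before it. camera_info takes no time and is no camera call; for the wrist camera it gives the pose at the moment of the call.
- close_job(): hands the job in; it is judged then, once.
Trained networks look in the newest picture that a camera, given by its name, has taken for a name from the list of things; names that differ only in an ending like _2 or _b are one class to them, and where a whole thing is asked for, a point or a joint stands for the part that bears it (a point fixed in the world has none). Each returns a list of dicts, best first, with "p" (0 to 1); they miss things now and then, are a little off and sometimes report something else, mostly with a low value. They report only what shows in the picture. A call takes as long as a camera call.
- models.look_for(camera, name): "centre" ([x, y, z] in m, in world coordinates, good to about 4 mm: the middle of the surface that is visible of it).
- models.masks_of(camera, name): "region" (400x640 bool, what is visible of it).
The state is a dict: "t": time; "q": joint angles; "dq": joint speeds; "joint_torque": joint torques, N m; "tool_pos": TCP position; "orientation": TCP orientation; "force": force on the tool from outside, world axes, zero at the start; "wrist_torque": the same for the moment, N m; "opening": finger opening in m; "gripper_force": force on a finger pad.
Only numpy, scipy, OpenCV 4.12 (cv2) and the standard library are available. Lean on these libraries where they do the work, as an engineer would, in place of code of your own. Each camera call takes 0.05 s, during which the arm holds its last target. There are 200 camera calls.

## Working session

There is one attempt and no reset: what is moved stays moved. The work goes in short steps, Python scripts to look and compute and a shell command to move; the robot and the scene stay as the last step left them, time stands still between calls to the robot, and variables do not carry over. Pictures are saved under pics/ and viewed, at most 14 in all, crops included, and the job is handed in when it is done.

```bash
ls; mkdir -p pics; cat > h.py <<'E'
import numpy as np,cv2
from plant import robot,optics,models
NAMES=["bottle_a","wide_pot","small_pot","reagent_pack","wide_saucer","small_cup","square_tray","deep_collar"]
def pts(cam,d,info=None):
    i=info or optics.camera_info(cam);K=np.array(i["camera_matrix"]);V=np.array(i["view"])
    v,u=np.mgrid[:400,:640]
    P=np.stack([(u-K[0,2])/K[0,0]*d,(v-K[1,2])/K[1,1]*d,d],-1)
    W=(P-V[:3,3])@V[:3,:3]
    W[d==0]=np.nan
    return W
def save(n,im): cv2.imwrite('pics/'+n,im[:,:,::-1])
E
python3 - <<'E'
from h import *
s=robot.read_state();print({k:np.round(v,3) for k,v in s.items()})
for c in("top","scene"):
    im,d=optics.read_camera(c);save(c+'0.png',im);W=pts(c,d);np.save(c+'0.npy',W)
    for n in NAMES:
        for r in models.masks_of(c,n)[:4]:
            if r["p"]<.3: continue
            p=W[r["region"]];p=p[~np.isnan(p[:,0])]
            if len(p)<5: print(c,n,r["p"],"few");continue
            zt=np.percentile(p[:,2],97);t=p[p[:,2]>zt-.008]
            (cx,cy),(w,h),a=cv2.minAreaRect((t[:,:2]*1000).astype(np.float32))
            print(c,n,round(r["p"],2),len(p),"ztop",round(zt,3),"rect",round(cx),round(cy),round(w),round(h),round(a),"med",np.round(np.median(t,0),3))
E
```

```text
pics
{'t': np.float64(0.0), 'q': array([-1.2  ,  0.131,  1.489, -0.   ,  1.523, -0.085]), 'dq': array([ 0.002,  0.001, -0.001, -0.001, -0.001, -0.001]), 'joint_torque': array([ 0.0000e+00, -5.5984e+01, -4.9176e+01,  7.7000e-02,  3.6000e-02,
       -0.0000e+00]), 'tool_pos': array([ 0.264, -0.538,  0.235]), 'orientation': array([-3.059, -0.709,  0.   ]), 'force': array([ 0.222, -0.083, -0.425]), 'wrist_torque': array([-0.027,  0.028,  0.022]), 'gripper_force': np.float64(0.0), 'opening': np.float64(0.093)}
top bottle_a 0.97 553 ztop 0.118 rect 613 225 31 30 71 med [0.614 0.226 0.115]
top bottle_a 0.92 398 ztop 0.118 rect 487 -76 30 31 25 med [ 0.488 -0.075  0.115]
top bottle_a 0.69 527 ztop 0.117 rect 647 66 29 29 87 med [0.647 0.066 0.115]
top wide_pot 0.57 717 ztop 0.058 rect 436 -232 62 62 19 med [ 0.435 -0.232  0.054]
top small_pot 0.66 226 ztop 0.053 rect 479 95 32 34 89 med [0.48  0.095 0.049]
top reagent_pack 0.81 644 ztop 0.063 rect 539 -387 37 60 63 med [ 0.539 -0.386  0.059]
top wide_saucer 0.97 1371 ztop 0.015 rect 410 257 93 96 45 med [0.409 0.258 0.011]
top small_cup 0.97
[... 537 characters left out ...]
 med [0.614 0.228 0.115]
scene bottle_a 0.41 964 ztop 0.041 rect 658 -78 74 74 14 med [ 0.661 -0.072  0.038]
scene wide_pot 0.72 545 ztop 0.059 rect 434 -229 64 60 4 med [ 0.436 -0.229  0.055]
scene small_pot 0.8 268 ztop 0.053 rect 479 97 36 33 52 med [0.48  0.098 0.05 ]
scene reagent_pack 0.56 431 ztop 0.063 rect 538 -383 37 59 72 med [ 0.538 -0.383  0.059]
scene wide_saucer 0.89 1114 ztop 0.015 rect 410 259 95 94 19 med [0.41  0.263 0.012]
scene small_cup 0.72 653 ztop 0.015 rect 539 382 63 62 74 med [0.538 0.381 0.012]
scene square_tray 0.8 616 ztop 0.016 rect 610 -242 87 63 37 med [ 0.611 -0.24   0.012]
scene deep_collar 0.9 973 ztop 0.041 rect 658 -78 75 74 7 med [ 0.658 -0.072  0.038]
```

```bash
python3 - <<'E'
from h import *
for c in("top","scene"):
    im,d=optics.read_camera(c);W=pts(c,d)
    for n in("reagent_pack","square_tray"):
        m=models.masks_of(c,n)[0]["region"];p=W[m];p=p[~np.isnan(p[:,0])]
        zt=np.percentile(p[:,2],90);t=p[abs(p[:,2]-zt)<.006][:,:2]*1000
        k,_,_=zip(*[ (a,0,0) for a in range(1)]) if 0 else ((0,),0,0)
        # angle minimising trimmed extent area
        best=min(((np.ptp(np.percentile(t@[np.cos(a),np.sin(a)],[1,99]))*np.ptp(np.percentile(t@[-np.sin(a),np.cos(a)],[1,99])),np.degrees(a)) for a in np.radians(np.arange(0,90,.5))))
        q=t-t.mean(0);w,v=np.linalg.eigh(q.T@q);print(c,n,best,"PCA long",np.degrees(np.arctan2(v[1,1],v[0,1])))
E
```

```text
top reagent_pack (np.float64(1970.2467064114146), np.float64(65.5)) PCA long 154.92007762810522
top square_tray (np.float64(5071.441463734418), np.float64(36.5)) PCA long -143.31766409337297
scene reagent_pack (np.float64(2195.2259828139977), np.float64(68.0)) PCA long 154.75680010799087
scene square_tray (np.float64(5100.516358379399), np.float64(38.0)) PCA long -136.3773898165166
```

View pics/top0.png

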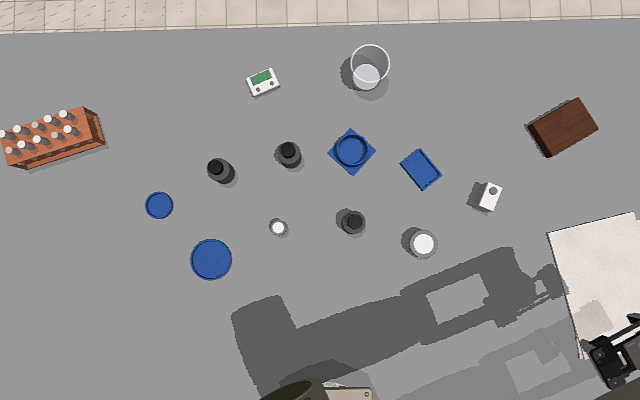

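The picture shows the bottles' caps at about (217,166), (289,150), (354,221), the wide pot at (423,243), the small pot at (278,227), the pack at (489,196) and the tray at (421,169). The collar is at (351,151), the cup at (159,205) and the saucer at (211,259). These agree with the network results, and two views agree on the heights.

```bash
cat > plan.py <<'E'
# plan.py x y z yawdeg [...]: shift in current tool axes and spin, from measured pose
import sys
from h import *
from scipy.spatial.transform import Rotation as R
s=robot.read_state();r=R.from_rotvec(s["orientation"]).as_matrix();yaw=np.degrees(np.arctan2(r[1,0],r[0,0]))
print("t",round(float(s["t"]),2),"tcp",np.round(s["tool_pos"],4),"yaw",round(yaw,1),"tilt",round(float(np.degrees(np.arccos(-r[2,2]))),2),"F",np.round(s["force"],2),"open",round(float(s["opening"]),4),"gf",round(float(s["gripper_force"]),1),"q6",round(float(s["q"][5]),2))
a=[float(v) for v in sys.argv[1:]]
for i in range(0,len(a),4):
    d=r.T@(np.array(a[i:i+3])-s["tool_pos"]);w=(yaw-a[i+3]+180)%360-180
    print(a[i:i+4],"shift",np.round(d,4),"spin",round(float(np.radians(w)),3))
E
python3 plan.py .5385 -.385 .13 -25 .5385 -.385 .037 -25
```

```text
t 1.2 tcp [ 0.2641 -0.5387  0.2356] yaw 26.1 tilt 0.0 F [-1.04  0.84 -0.49] open 0.093 gf 0.0 q6 -0.09
[0.5385, -0.385, 0.13, -25.0] shift [ 0.314  -0.0173  0.1056] spin 0.892
[0.5385, -0.385, 0.037, -25.0] shift [ 0.314  -0.0173  0.1986] spin 0.892
```

```bash
python3 -m inch '{"travel": [[0.04,-0.002,0],[0.08,-0.004,0.01],[0.12,-0.006,0.02],[0.16,-0.009,0.03],[0.2,-0.011,0.04],[0.24,-0.013,0.05],[0.28,-0.015,0.06],[0.314,-0.017,0.07],[0.314,-0.017,0.075],[0.314,-0.017,0.075]], "spin": [0.1,0.2,0.3,0.4,0.5,0.6,0.7,0.8,0.892,0.892]}' 0; python3 - <<'E'
from h import *
i=optics.camera_info("wrist")
im,d=optics.read_camera("wrist");save('w1.png',im);W=pts("wrist",d,i)
r=models.masks_of("wrist","reagent_pack")
for q in r[:2]:
    p=W[q["region"]];p=p[~np.isnan(p[:,0])];t=p[p[:,2]>np.percentile(p[:,2],97)-.008]
    print(q["p"],np.percentile(p[:,2],97),cv2.minAreaRect((t[:,:2]*1000).astype(np.float32)))
E
python3 plan.py .5385 -.385 .037 -25
```

```text
t: 2.03
tool_pos: [0.5395, -0.3829, 0.1584]
orientation: [-3.065, 0.681, 0.004]
force: [-0.1, 0.0, 0.1]
opening: 0.0931
gripper_force: 0.0
0.79 0.060955028229097735 ((537.5867309570312, -387.24395751953125), (36.00081253051758, 59.719459533691406), 65.342529296875)
t 2.13 tcp [ 0.5382 -0.3852  0.1603] yaw -24.8 tilt 0.05 F [0.63 0.04 0.62] open 0.0928 gf 0.0 q6 1.31
[0.5385, -0.385, 0.037, -25.0] shift [ 0.0002 -0.0003  0.1233] spin 0.004
```

View pics/w1.png

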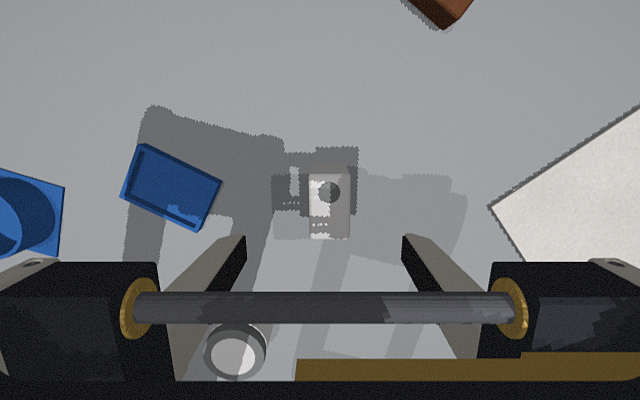

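The wrist view shows the pack aligned with the jaws at (329,205) and the tray at (171,187). The wrist measurement agrees within 2 mm and 0.5°, so I descend and grip.

```bash
python3 -m inch '{"travel": [[0,0.001,0.03],[0,0.001,0.06],[0,0.001,0.09],[0,0.001,0.11],[0,0.001,0.123],[0,0.001,0.123],[0,0.001,0.123]], "spin": [0,0,0,0,0,0,0]}' 0
python3 -m inch '{"travel": [[0,0,0],[0,0,0],[0,0,0],[0,0,0],[0,0,0],[0,0,0],[0,0,0],[0,0,0]], "spin": [0,0,0,0,0,0,0,0]}' 1 20
python3 plan.py .611 -.243 .105 37.2
```

```text
t: 2.72
tool_pos: [0.5377, -0.387, 0.0382]
orientation: [3.067, -0.68, -0.0]
force: [0.4, -0.0, 0.5]
opening: 0.0931
gripper_force: 0.0
t: 3.38
tool_pos: [0.5382, -0.3861, 0.0376]
orientation: [-3.067, 0.68, 0.0]
force: [0.8, 0.1, -1.1]
opening: 0.0444
gripper_force: 0.0
t 3.38 tcp [ 0.5382 -0.3861  0.0376] yaw -25.0 tilt 0.01 F [ 0.8   0.13 -1.07] open 0.0444 gf 0.0 q6 1.31
[0.611, -0.243, 0.105, 37.2] shift [ 0.0056 -0.1605 -0.0674] spin -1.085
```

```bash
python3 -m inch '{"travel": [[0,0,0],[0,0,0],[0,0,0],[0,0,0],[0,0,-0.015],[0,0,-0.035],[0,0,-0.055],[0,0,-0.068],[0,0,-0.068],[0,0,-0.068]], "spin": [0,0,0,0,0,0,0,0,0,0]}' 1 20
python3 plan.py .611 -.243 .105 37.2 .611 -.243 .042 37.2
```

```text
t: 4.22
tool_pos: [0.5388, -0.3867, 0.1071]
orientation: [3.066, -0.68, 0.004]
force: [-0.6, 0.1, -1.5]
opening: 0.0357
gripper_force: 20.0
t 4.22 tcp [ 0.5388 -0.3867  0.1071] yaw -25.0 tilt 0.15 F [-0.58  0.1  -1.52] open 0.0357 gf 20.0 q6 1.31
[0.611, -0.243, 0.105, 37.2] shift [ 0.0047 -0.1608  0.002 ] spin -1.085
[0.611, -0.243, 0.042, 37.2] shift [ 0.0045 -0.1608  0.065 ] spin -1.085
```

```bash
python3 -m inch '{"travel": [[0,-0.018,0],[0.001,-0.036,0],[0.001,-0.054,0],[0.002,-0.072,0],[0.002,-0.09,0],[0.003,-0.108,0],[0.003,-0.126,0],[0.004,-0.144,0],[0.005,-0.161,0],[0.005,-0.161,0]], "spin": [-0.11,-0.22,-0.33,-0.44,-0.55,-0.66,-0.77,-0.88,-0.99,-1.085]}' 1 20
python3 -m inch '{"travel": [[0,0,0],[0,0,0],[0,0,0]], "spin": [0,0,0]}'
python3 plan.py .611 -.243 .0415 37.2
python3 - <<'E'
from h import *
for c in("top","scene"):
    im,d=optics.read_camera(c);save(c+'2.png',im);W=pts(c,d)
    for n in("reagent_pack","square_tray"):
        for q in models.masks_of(c,n)[:1]:
            p=W[q["region"]];p=p[~np.isnan(p[:,0])];zt=np.percentile(p[:,2],97);t=p[p[:,2]>zt-.008]
            print(c,n,q["p"],zt,cv2.minAreaRect((t[:,:2]*1000).astype(np.float32)))
E
```

```text
t: 5.05
tool_pos: [0.611, -0.2387, 0.1035]
orientation: [-2.971, -1.012, 0.002]
force: [0.0, -0.4, -2.1]
opening: 0.0362
gripper_force: 20.0
t: 5.3
tool_pos: [0.6099, -0.2425, 0.1045]
orientation: [-2.979, -0.996, 0.002]
force: [0.4, -0.0, -1.3]
opening: 0.0356
gripper_force: 20.0
t 5.3 tcp [ 0.6099 -0.2425  0.1045] yaw 37.0 tilt 0.1 F [ 0.42 -0.01 -1.29] open 0.0356 gf 20.0 q6 0.47
[0.611, -0.243, 0.0415, 37.2] shift [0.0006 0.0011 0.063 ] spin -0.004
top square_tray 0.55 0.015826931876937993 ((643.4312744140625, -219.11245727539062), (3.68677020072937, 48.172855377197266), 38.375709533691406)
scene reagent_pack 0.66 0.13021046239446482 ((618.2210083007812, -233.25381469726562), (41.14508056640625, 42.067745208740234), 29.47294044494629)
scene square_tray 0.69 0.015179060227987994 ((609.7144165039062, -241.2252655029297), (86.78935241699219, 61.20360565185547), 37.729148864746094)
```

```bash
python3 -m inch '{"travel": [[0.001,0.001,0.02],[0.001,0.001,0.04],[0.001,0.001,0.05],[0.001,0.001,0.057],[0.001,0.001,0.06],[0.001,0.001,0.0625],[0.001,0.001,0.0625],[0.001,0.001,0.0625]], "spin": [0,0,0,0,0,0,0,0]}' 1 20
python3 plan.py
```

```text
t: 6.27
tool_pos: [0.6127, -0.2428, 0.0441]
orientation: [2.977, 1.001, 0.002]
force: [-0.3, 0.1, -0.8]
opening: 0.036
gripper_force: 20.0
t 6.27 tcp [ 0.6127 -0.2428  0.0441] yaw 37.2 tilt 0.08 F [-0.25  0.06 -0.84] open 0.036 gf 20.0 q6 0.47
```

```bash
python3 -m inch '{"travel": [[0,0,0.001],[0,0,0.002],[0,0,0.002]], "spin": [0,0,0]}' 
python3 -m inch '{"travel": [[0,0,0],[0,0,0],[0,0,0],[0,0,0],[0,0,0],[0,0,0],[0,0,0],[0,0,-0.03],[0,0,-0.07],[0,0,-0.1]], "spin": [0,0,0,0,0,0,0,0,0,0]}' 0
python3 plan.py .435 -.231 .13 0 .435 -.231 .037 0
python3 - <<'E'
from h import *
for c in("top","scene"):
    im,d=optics.read_camera(c);W=pts(c,d)
    for n in("reagent_pack","wide_pot"):
        for q in models.masks_of(c,n)[:1]:
            p=W[q["region"]];p=p[~np.isnan(p[:,0])];zt=np.percentile(p[:,2],90);t=p[abs(p[:,2]-zt)<.006]
            print(c,n,q["p"],zt,cv2.minAreaRect((t[:,:2]*1000).astype(np.float32)))
E
```

```text
t: 6.52
tool_pos: [0.6125, -0.2427, 0.0416]
orientation: [2.977, 1.001, 0.001]
force: [1.3, 0.1, -0.9]
opening: 0.0362
gripper_force: 20.0
t: 7.35
tool_pos: [0.612, -0.2425, 0.1429]
orientation: [-2.978, -1.001, 0.0]
force: [1.3, 0.3, 0.7]
opening: 0.0922
gripper_force: 0.0
t 7.35 tcp [ 0.612  -0.2425  0.1429] yaw 37.2 tilt 0.01 F [1.28 0.28 0.72] open 0.0922 gf 0.0 q6 0.47
[0.435, -0.231, 0.13, 0.0] shift [-0.1341 -0.1161  0.0129] spin 0.649
[0.435, -0.231, 0.037, 0.0] shift [-0.1341 -0.1161  0.1059] spin 0.649
top wide_pot 0.32 0.0521677635905481 ((480.5279235839844, 95.11215209960938), (31.95425033569336, 31.8662166595459), 88.43978881835938)
scene reagent_pack 0.94 0.06513007589776576 ((613.3743896484375, -238.82504272460938), (58.83116912841797, 35.09553527832031), 35.77944564819336)
```

```bash
python3 -m inch '{"travel": [[-0.027,-0.023,0],[-0.054,-0.046,0],[-0.08,-0.07,0],[-0.107,-0.093,0.003],[-0.134,-0.116,0.005],[-0.134,-0.116,0.005],[-0.134,-0.116,0.005],[-0.134,-0.116,0.005],[-0.134,-0.116,0.005]], "spin": [0.11,0.22,0.33,0.44,0.55,0.649,0.649,0.649,0.649]}' 0; python3 - <<'E'
from h import *
i=optics.camera_info("wrist")
im,d=optics.read_camera("wrist");save('w2.png',im);W=pts("wrist",d,i)
for n in("wide_pot","reagent_pack"):
  for q in models.masks_of("wrist",n)[:2]:
    p=W[q["region"]];p=p[~np.isnan(p[:,0])];t=p[p[:,2]>np.percentile(p[:,2],97)-.008]
    print(n,q["p"],np.percentile(p[:,2],97),cv2.minAreaRect((t[:,:2]*1000).astype(np.float32)))
E
python3 plan.py .435 -.231 .037 0
```

```text
t: 8.4
tool_pos: [0.4359, -0.2312, 0.1359]
orientation: [-3.141, -0.005, -0.0]
force: [0.6, -0.5, 0.0]
opening: 0.0926
gripper_force: 0.0
wide_pot 0.91 0.055203586494442715 ((434.6189270019531, -230.9394989013672), (62.69792938232422, 62.944007873535156), 60.45169448852539)
reagent_pack 0.92 0.06224901800672929 ((581.9873657226562, -248.49359130859375), (6.778136730194092, 16.779449462890625), 2.5407629013061523)
t 8.55 tcp [ 0.4361 -0.2312  0.1362] yaw 0.1 tilt 0.01 F [0.12 0.09 0.01] open 0.0929 gf 0.0 q6 0.98
[0.435, -0.231, 0.037, 0.0] shift [-0.0011 -0.0002  0.0992] spin 0.002
```

View pics/w2.png

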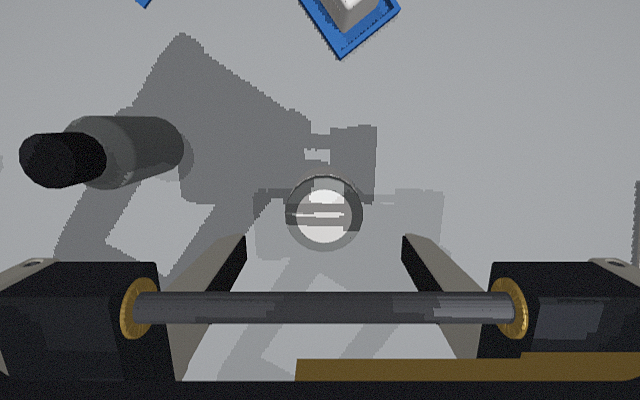

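The wide pot sits centred between the jaws at (324,212), and the pack is inside the tray at the top of the view (345,20). I descend and grip.

```bash
python3 -m inch '{"travel": [[-0.001,0,0.03],[-0.001,0,0.06],[-0.001,0,0.085],[-0.001,0,0.099],[-0.001,0,0.099],[-0.001,0,0.099]], "spin": [0,0,0,0,0,0]}' 0
python3 -m inch '{"travel": [[0,0,0],[0,0,0],[0,0,0],[0,0,0],[0,0,0],[0,0,0],[0,0,-0.02],[0,0,-0.05],[0,0,-0.08],[0,0,-0.11]], "spin": [0,0,0,0,0,0,0,0,0,0]}' 1 20
python3 plan.py .41 .2585 .2 0 .41 .2585 .041 0
```

```text
t: 9.05
tool_pos: [0.4341, -0.2307, 0.0366]
orientation: [-3.14, -0.001, 0.003]
force: [-0.4, 0.3, -0.2]
opening: 0.0928
gripper_force: 0.0
t: 9.88
tool_pos: [0.4336, -0.2307, 0.1479]
orientation: [-3.141, 0.0, 0.002]
force: [0.9, -0.4, -1.0]
opening: 0.0639
gripper_force: 20.0
t 9.88 tcp [ 0.4336 -0.2307  0.1479] yaw -0.0 tilt 0.08 F [ 0.88 -0.37 -1.  ] open 0.0639 gf 20.0 q6 0.98
[0.41, 0.2585, 0.2, 0.0] shift [-0.0238 -0.4892 -0.0517] spin -0.0
[0.41, 0.2585, 0.041, 0.0] shift [-0.0236 -0.4891  0.1073] spin -0.0
```

```bash
python3 -m inch '{"travel": [[0,0,-0.03],[-0.002,-0.02,-0.052],[-0.004,-0.055,-0.052],[-0.006,-0.095,-0.052],[-0.008,-0.135,-0.052],[-0.01,-0.175,-0.052],[-0.012,-0.215,-0.052],[-0.014,-0.255,-0.052],[-0.016,-0.295,-0.052],[-0.018,-0.335,-0.052]], "spin": [0,0,0,0,0,0,0,0,0,0]}' 1 20
python3 -m inch '{"travel": [[-0.002,-0.04,0],[-0.004,-0.08,0],[-0.005,-0.12,0],[-0.006,-0.154,0.02],[-0.006,-0.154,0.05],[-0.006,-0.154,0.08],[-0.006,-0.154,0.1],[-0.006,-0.154,0.1],[-0.006,-0.154,0.1]], "spin": [0,0,0,0,0,0,0,0,0]}' 
python3 plan.py .41 .2585 .041 0
```

```text
t: 10.72
tool_pos: [0.4156, 0.1057, 0.1992]
orientation: [-3.142, 0.001, -0.001]
force: [1.6, 0.4, 0.1]
opening: 0.0637
gripper_force: 20.0
t: 11.47
tool_pos: [0.4092, 0.2574, 0.0981]
orientation: [3.14, -0.0, -0.005]
force: [-0.2, -0.1, -0.1]
opening: 0.0639
gripper_force: 20.0
t 11.47 tcp [0.4092 0.2574 0.0981] yaw -0.0 tilt 0.19 F [-0.17 -0.05 -0.08] open 0.0639 gf 20.0 q6 2.03
[0.41, 0.2585, 0.041, 0.0] shift [ 0.001  -0.0012  0.0571] spin -0.0
```

```bash
python3 -m inch '{"travel": [[0.001,-0.001,0.02],[0.001,-0.001,0.035],[0.001,-0.001,0.046],[0.001,-0.001,0.052],[0.001,-0.001,0.055],[0.001,-0.001,0.057],[0.001,-0.001,0.0575],[0.001,-0.001,0.0575],[0.001,-0.001,0.0575]], "spin": [0,0,0,0,0,0,0,0,0]}'
python3 -m inch '{"travel": [[0,0,0],[0,0,0],[0,0,0],[0,0,0],[0,0,0],[0,0,-0.03],[0,0,-0.07],[0,0,-0.1],[0,0,-0.1]], "spin": [0,0,0,0,0,0,0,0,0]}' 0
python3 plan.py .48 .096 .13 0 .48 .096 .035 0
python3 - <<'E'
from h import *
for c in("top","scene"):
    im,d=optics.read_camera(c);W=pts(c,d)
    for n in("small_pot","wide_pot"):
        for q in models.masks_of(c,n)[:2]:
            p=W[q["region"]];p=p[~np.isnan(p[:,0])];zt=np.percentile(p[:,2],90);t=p[abs(p[:,2]-zt)<.006]
            print(c,n,q["p"],zt,cv2.minAreaRect((t[:,:2]*1000).astype(np.float32)))
E
```

```text
t: 12.22
tool_pos: [0.4119, 0.2592, 0.0424]
orientation: [-3.141, 0.0, -0.002]
force: [0.4, 0.5, -1.3]
opening: 0.0639
gripper_force: 20.0
t: 12.97
tool_pos: [0.4152, 0.2608, 0.1491]
orientation: [-3.137, 0.0, -0.016]
force: [1.0, 0.7, 1.2]
opening: 0.093
gripper_force: 0.0
t 12.97 tcp [0.4152 0.2608 0.1491] yaw -0.0 tilt 0.63 F [1.04 0.69 1.25] open 0.093 gf 0.0 q6 2.03
[0.48, 0.096, 0.13, 0.0] shift [0.0646 0.1649 0.0189] spin -0.0
[0.48, 0.096, 0.035, 0.0] shift [0.0637 0.1654 0.1139] spin -0.0
top small_pot 0.59 0.05178189974116478 ((480.50323486328125, 95.2022705078125), (32.1978645324707, 31.850486755371094), 88.75843811035156)
top wide_pot 0.46 0.0615973861682848 ((408.16131591796875, 267.0954284667969), (30.18904685974121, 35.72285079956055), 88.85332489013672)
scene small_pot 0.65 0.05168409672790755 ((480.8760681152344, 96.7289810180664), (32.31840515136719, 30.548675537109375), 49.45235824584961)
scene small_pot 0.2 0.06549414640260677 ((612.4457397460938, -241.05128479003906), (61.70918273925781, 37.0177116394043), 37.16787338256836)
scene wide_pot 0.79 0.06117680913666968 ((412.4928894042969, 260.07733154296875), (60.55427169799805, 61.151546478271484), 41.443450927734375)
scene wide_pot 0.33 0.051593571253756826 ((479.6465759277344, 97.36814880371094), (31.890058517456055, 33.22650909423828), 56.0941276550293)
```

```bash
python3 -m inch '{"travel": [[0.014,0.036,0],[0.028,0.072,0],[0.042,0.108,0],[0.056,0.144,0.01],[0.067,0.164,0.02],[0.067,0.164,0.02],[0.067,0.164,0.02]], "spin": [0,0,0,0,0,0,0]}' 0; python3 - <<'E'
from h import *
i=optics.camera_info("wrist")
im,d=optics.read_camera("wrist");W=pts("wrist",d,i)
for n in("small_pot",):
  for q in models.masks_of("wrist",n)[:2]:
    p=W[q["region"]];p=p[~np.isnan(p[:,0])];t=p[p[:,2]>np.percentile(p[:,2],97)-.008]
    print(n,q["p"],np.percentile(p[:,2],97),cv2.minAreaRect((t[:,:2]*1000).astype(np.float32)))
E
python3 plan.py .4803 .0958 .035 0
```

```text
t: 13.85
tool_pos: [0.4772, 0.0937, 0.1196]
orientation: [3.141, -0.005, -0.006]
force: [-0.3, 0.1, 0.7]
opening: 0.0926
gripper_force: 0.0
small_pot 0.66 0.05021207160903925 ((478.97607421875, 96.09601593017578), (34.71025848388672, 34.7285270690918), 88.69215393066406)
small_pot 0.45 0.038874606717122964 ((623.2471923828125, -76.2618408203125), (45.62908935546875, 8.62381649017334), 87.9975357055664)
t 13.95 tcp [0.4776 0.0953 0.1208] yaw -0.0 tilt 0.11 F [ 0.13 -0.55  0.07] open 0.0933 gf 0.0 q6 1.66
[0.4803, 0.0958, 0.035, 0.0] shift [ 0.0029 -0.0005  0.0858] spin -0.0
```

```bash
python3 -m inch '{"travel": [[0.002,-0.001,0.03],[0.002,-0.001,0.06],[0.002,-0.001,0.08],[0.002,-0.001,0.086],[0.002,-0.001,0.086],[0.002,-0.001,0.086]], "spin": [0,0,0,0,0,0]}' 0
python3 -m inch '{"travel": [[0,0,0],[0,0,0],[0,0,0],[0,0,0],[0,0,0],[0,0,0],[0,0,0],[0,0,0],[0,0,0],[0,0,0]], "spin": [0,0,0,0,0,0,0,0,0,0]}' 1 12
python3 -m inch '{"travel": [[0,0,0],[0,0,0],[0,0,-0.03],[0,0,-0.07],[0,0,-0.11],[0,0,-0.145],[0,0,-0.165],[0,0,-0.165],[0,0,-0.165],[0,0,-0.165]], "spin": [0,0,0,0,0,0,0,0,0,0]}' 1 12
python3 plan.py .54 .379 .2 0 .54 .379 .039 0
```

```text
t: 14.45
tool_pos: [0.4805, 0.0967, 0.0364]
orientation: [-3.141, -0.002, -0.001]
force: [0.7, 1.1, -0.4]
opening: 0.0928
gripper_force: 0.0
t: 15.28
tool_pos: [0.4802, 0.0959, 0.0356]
orientation: [-3.142, 0.0, 0.0]
force: [0.4, -0.5, -0.1]
opening: 0.0358
gripper_force: 12.0
t: 16.12
tool_pos: [0.4796, 0.0958, 0.1993]
orientation: [3.141, -0.0, -0.003]
force: [-0.3, 0.1, -1.6]
opening: 0.0356
gripper_force: 12.0
t 16.12 tcp [0.4796 0.0958 0.1993] yaw -0.0 tilt 0.1 F [-0.29  0.05 -1.59] open 0.0356 gf 12.0 q6 1.66
[0.54, 0.379, 0.2, 0.0] shift [ 0.0603 -0.2832 -0.0009] spin -0.0
[0.54, 0.379, 0.039, 0.0] shift [ 0.0606 -0.2832  0.1601] spin -0.0
```

```bash
python3 -m inch '{"travel": [[0.008,-0.04,0],[0.017,-0.08,0],[0.026,-0.12,0],[0.034,-0.16,0],[0.043,-0.2,0],[0.051,-0.24,0],[0.06,-0.283,0],[0.06,-0.283,0.03],[0.06,-0.283,0.065],[0.06,-0.283,0.1]], "spin": [0,0,0,0,0,0,0,0,0,0]}'
python3 -m inch '{"travel": [[0,0,0],[0,0,0],[0,0,0]], "spin": [0,0,0]}'
python3 plan.py .54 .379 .039 0
```

```text
t: 16.95
tool_pos: [0.5392, 0.3796, 0.0971]
orientation: [3.14, 0.002, -0.003]
force: [0.8, 0.2, -1.1]
opening: 0.0359
gripper_force: 12.0
t: 17.2
tool_pos: [0.5404, 0.3787, 0.1011]
orientation: [3.141, -0.001, -0.001]
force: [0.8, 0.6, -0.3]
opening: 0.0359
gripper_force: 12.0
t 17.2 tcp [0.5404 0.3787 0.1011] yaw -0.0 tilt 0.03 F [ 0.78  0.62 -0.25] open 0.0359 gf 12.0 q6 2.1
[0.54, 0.379, 0.039, 0.0] shift [-0.0004 -0.0003  0.0621] spin -0.0
```

```bash
python3 -m inch '{"travel": [[0,0,0.02],[0,0,0.038],[0,0,0.05],[0,0,0.056],[0,0,0.06],[0,0,0.0625],[0,0,0.0625],[0,0,0.0625]], "spin": [0,0,0,0,0,0,0,0]}'
python3 -m inch '{"travel": [[0,0,0],[0,0,0],[0,0,0],[0,0,0],[0,0,0],[0,0,0],[0,0,0],[0,0,-0.03],[0,0,-0.07],[0,0,-0.1]], "spin": [0,0,0,0,0,0,0,0,0,0]}' 0
python3 -m inch '{"travel": [[0,0,-0.04],[0,0,-0.06],[0,0,-0.06],[0,0,-0.06]], "spin": [0,0,0,0]}' 0
python3 plan.py .6135 .2265 .109 0
python3 - <<'E'
from h import *
for c in("scene",):
    im,d=optics.read_camera(c);W=pts(c,d)
    for n in("small_pot","small_cup"):
        for q in models.masks_of(c,n)[:1]:
            p=W[q["region"]];p=p[~np.isnan(p[:,0])];zt=np.percentile(p[:,2],90);t=p[abs(p[:,2]-zt)<.006]
            print(c,n,q["p"],zt,cv2.minAreaRect((t[:,:2]*1000).astype(np.float32)))
E
```

```text
t: 17.87
tool_pos: [0.5412, 0.3794, 0.0395]
orientation: [-3.141, 0.0, -0.003]
force: [0.1, -0.7, -2.0]
opening: 0.0361
gripper_force: 12.0
t: 18.7
tool_pos: [0.5402, 0.3788, 0.1398]
orientation: [3.141, -0.0, -0.0]
force: [0.4, 1.3, 0.7]
opening: 0.0922
gripper_force: 0.0
t: 19.03
tool_pos: [0.5414, 0.3795, 0.2005]
orientation: [-3.139, 0.0, -0.006]
force: [-0.2, 0.0, -1.0]
opening: 0.0932
gripper_force: 0.0
t 19.03 tcp [0.5414 0.3795 0.2005] yaw -0.0 tilt 0.24 F [-0.16  0.04 -1.  ] open 0.0932 gf 0.0 q6 2.1
[0.6135, 0.2265, 0.109, 0.0] shift [0.0718 0.1532 0.0914] spin -0.0
scene small_pot 0.89 0.055898183677866066 ((539.9448852539062, 379.9376220703125), (33.48825454711914, 33.253055572509766), 88.25727081298828)
scene small_cup 0.52 0.013990310060281574 ((543.6113891601562, 387.1044616699219), (49.92958068847656, 60.42850112915039), 38.49449157714844)
```

```bash
python3 -m inch '{"travel": [[0.018,0.038,0],[0.036,0.076,0],[0.054,0.114,0],[0.072,0.153,0],[0.072,0.153,0.03],[0.072,0.153,0.065],[0.072,0.153,0.085],[0.072,0.153,0.0905],[0.072,0.153,0.0905],[0.072,0.153,0.0905]], "spin": [0,0,0,0,0,0,0,0,0,0]}' 0
python3 plan.py .6135 .2265 .11 0
python3 -m inch '{"travel": [[0,0,0],[0,0,0],[0,0,0],[0,0,0],[0,0,0],[0,0,0],[0,0,0],[0,0,0],[0,0,0],[0,0,0]], "spin": [0,0,0,0,0,0,0,0,0,0]}' 1 25
python3 plan.py .6135 .2265 .11 0
```

```text
t: 20.02
tool_pos: [0.6121, 0.226, 0.1075]
orientation: [3.141, 0.0, -0.001]
force: [1.2, -0.6, 0.5]
opening: 0.0927
gripper_force: 0.0
t 20.02 tcp [0.6121 0.226  0.1075] yaw 0.0 tilt 0.05 F [ 1.24 -0.56  0.55] open 0.0927 gf 0.0 q6 1.85
[0.6135, 0.2265, 0.11, 0.0] shift [ 0.0014 -0.0005 -0.0025] spin 0.0
t: 20.85
tool_pos: [0.6123, 0.2259, 0.1076]
orientation: [3.142, -0.0, -0.0]
force: [1.0, 0.2, -0.2]
opening: 0.0314
gripper_force: 25.0
t 20.85 tcp [0.6123 0.2259 0.1076] yaw -0.0 tilt 0.01 F [ 1.02  0.18 -0.15] open 0.0314 gf 25.0 q6 1.85
[0.6135, 0.2265, 0.11, 0.0] shift [ 0.0012 -0.0006 -0.0024] spin -0.0
```

```bash
cat > weigh.py <<'E'
from h import *
F=[]
for k in range(5):
    optics.read_camera("wrist");s=robot.read_state();F.append(np.r_[s["force"],s["joint_torque"][1:3]])
print("mean",np.round(np.mean(F,0),2),"sd",np.round(np.std(F,0),2))
E
python3 weigh.py; python3 -m inch '{"travel": [[0,0,0],[0,0,-0.01],[0,0,-0.02],[0,0,-0.03],[0,0,-0.03],[0,0,-0.03],[0,0,-0.03],[0,0,-0.03]], "spin": [0,0,0,0,0,0,0,0]}' 
python3 weigh.py; python3 plan.py .6135 .2265 .1076 0
```

```text
mean [ -0.32   0.43  -0.75 -65.26 -46.96] sd [0.36 0.39 0.34 0.08 0.06]
t: 21.77
tool_pos: [0.612, 0.2258, 0.1371]
orientation: [3.141, -0.0, -0.001]
force: [0.5, -0.7, -1.6]
opening: 0.0316
gripper_force: 25.0
mean [  0.17   0.63  -0.5  -65.08 -47.99] sd [0.57 0.56 0.24 0.18 0.15]
t 22.02 tcp [0.6121 0.2258 0.1372] yaw -0.0 tilt 0.04 F [ 0.51  1.18 -0.6 ] open 0.0318 gf 25.0 q6 1.85
[0.6135, 0.2265, 0.1076, 0.0] shift [ 0.0014 -0.0007  0.0296] spin -0.0
```

This bottle is empty: the lift changed the force by under 1 N. I put it back and try the next one.

```bash
python3 -m inch '{"travel": [[0,0,0.01],[0,0,0.02],[0,0,0.026],[0,0,0.0295],[0,0,0.0295],[0,0,0.0295]], "spin": [0,0,0,0,0,0]}' 
python3 -m inch '{"travel": [[0,0,0],[0,0,0],[0,0,0],[0,0,0],[0,0,0],[0,0,0],[0,0,0],[0,0,0],[0,0,-0.02],[0,0,-0.06]], "spin": [0,0,0,0,0,0,0,0,0,0]}' 0
python3 plan.py .647 .0675 .18 0 .647 .0675 .109 0
```

```text
t: 22.52
tool_pos: [0.612, 0.2258, 0.1073]
orientation: [3.141, -0.0, -0.001]
force: [0.0, 0.3, -0.7]
opening: 0.0312
gripper_force: 25.0
t: 23.35
tool_pos: [0.6084, 0.2247, 0.1619]
orientation: [3.138, -0.0, -0.017]
force: [0.0, 0.5, -0.7]
opening: 0.0912
gripper_force: 0.0
t 23.35 tcp [0.6084 0.2247 0.1619] yaw -0.0 tilt 0.66 F [ 0.03  0.45 -0.72] open 0.0912 gf 0.0 q6 1.85
[0.647, 0.0675, 0.18, 0.0] shift [ 0.0384  0.1573 -0.018 ] spin -0.0
[0.647, 0.0675, 0.109, 0.0] shift [0.0392 0.1571 0.053 ] spin -0.0
```

```bash
python3 -m inch '{"travel": [[0.009,0.02,-0.02],[0.017,0.06,-0.02],[0.026,0.1,-0.02],[0.035,0.14,-0.02],[0.035,0.1585,-0.01],[0.035,0.1585,0.02],[0.035,0.1585,0.045],[0.035,0.1585,0.0585],[0.035,0.1585,0.0585],[0.035,0.1585,0.0585]], "spin": [0,0,0,0,0,0,0,0,0,0]}' 0
python3 -m inch '{"travel": [[0,0,0],[0,0,0],[0,0,0],[0,0,0],[0,0,0],[0,0,0],[0,0,0],[0,0,0],[0,0,0],[0,0,0]], "spin": [0,0,0,0,0,0,0,0,0,0]}' 1 25
python3 plan.py .647 .0675 .109 0; python3 weigh.py; python3 -m inch '{"travel": [[0,0,0],[0,0,-0.01],[0,0,-0.02],[0,0,-0.03],[0,0,-0.03],[0,0,-0.03],[0,0,-0.03],[0,0,-0.03]], "spin": [0,0,0,0,0,0,0,0]}' 
python3 weigh.py; python3 plan.py
```

```text
t: 24.18
tool_pos: [0.6467, 0.0677, 0.1092]
orientation: [3.142, 0.0, -0.003]
force: [0.3, 0.6, -0.0]
opening: 0.093
gripper_force: 0.0
t: 25.02
tool_pos: [0.6473, 0.0673, 0.1095]
orientation: [3.142, -0.0, -0.0]
force: [-0.6, 0.4, -0.1]
opening: 0.0315
gripper_force: 25.1
t 25.02 tcp [0.6473 0.0673 0.1095] yaw -0.0 tilt 0.01 F [-0.57  0.43 -0.08] open 0.0315 gf 25.1 q6 1.6
[0.647, 0.0675, 0.109, 0.0] shift [-0.0003 -0.0002  0.0005] spin -0.0
mean [ 1.000e-01  2.000e-02 -4.200e-01 -6.484e+01 -4.690e+01] sd [0.52 0.33 0.31 0.05 0.05]
t: 25.93
tool_pos: [0.6469, 0.0674, 0.1391]
orientation: [3.142, -0.0, -0.001]
force: [-1.0, 0.2, -0.1]
opening: 0.0314
gripper_force: 25.0
mean [ -0.34   0.    -0.53 -64.8  -48.03] sd [0.33 0.21 0.4  0.18 0.15]
t 26.18 tcp [0.6471 0.0674 0.1391] yaw -0.0 tilt 0.04 F [ 0.04 -0.31  0.11] open 0.0317 gf 25.0 q6 1.6
```

Also empty. I return it and go to the third.

```bash
python3 -m inch '{"travel": [[0,0,0.01],[0,0,0.02],[0,0,0.026],[0,0,0.0295],[0,0,0.0295],[0,0,0.0295]], "spin": [0,0,0,0,0,0]}' 
python3 -m inch '{"travel": [[0,0,0],[0,0,0],[0,0,0],[0,0,0],[0,0,0],[0,0,0],[0,0,0],[0,0,0],[0,0,-0.02],[0,0,-0.06]], "spin": [0,0,0,0,0,0,0,0,0,0]}' 0
python3 -m inch '{"travel": [[-0.02,0.018,-0.02],[-0.045,0.04,-0.02],[-0.07,0.062,-0.02],[-0.095,0.084,-0.02],[-0.12,0.106,-0.02],[-0.145,0.128,-0.02],[-0.16,0.1415,-0.02],[-0.16,0.1415,0],[-0.16,0.1415,0],[-0.16,0.1415,0]], "spin": [0,0,0,0,0,0,0,0,0,0]}' 0
python3 - <<'E'
from h import *
i=optics.camera_info("wrist")
im,d=optics.read_camera("wrist");save('w3.png',im);W=pts("wrist",d,i)
for q in models.masks_of("wrist","bottle_a")[:3]:
    p=W[q["region"]];p=p[~np.isnan(p[:,0])];t=p[p[:,2]>np.percentile(p[:,2],97)-.008]
    print(q["p"],np.percentile(p[:,2],97),cv2.minAreaRect((t[:,:2]*1000).astype(np.float32)))
E
python3 plan.py .4875 -.074 .109 0
```

```text
t: 26.68
tool_pos: [0.647, 0.0673, 0.1094]
orientation: [3.142, -0.0, -0.001]
force: [-0.6, -1.2, -1.2]
opening: 0.0315
gripper_force: 25.0
t: 27.52
tool_pos: [0.6433, 0.0672, 0.1639]
orientation: [3.141, -0.0, -0.018]
force: [-0.4, -1.0, -0.2]
opening: 0.0914
gripper_force: 0.0
t: 28.35
tool_pos: [0.4865, -0.0739, 0.1695]
orientation: [-3.141, 0.001, 0.003]
force: [0.0, 0.7, 0.7]
opening: 0.093
gripper_force: 0.0
0.72 0.03724702761022456 ((605.5767822265625, 205.46897888183594), (11.77391242980957, 40.755218505859375), 72.70179748535156)
0.67 0.11533630504675141 ((486.1809387207031, -74.71269226074219), (31.505054473876953, 30.940715789794922), 12.366135597229004)
0.61 0.09825316847245479 ((631.1610107421875, 63.73426055908203), (3.8890774250030518, 18.143827438354492), 15.144272804260254)
t 28.45 tcp [ 0.4878 -0.0738  0.1707] yaw 0.0 tilt 0.02 F [ 0.49  0.12 -0.38] open 0.093 gf 0.0 q6 1.32
[0.4875, -0.074, 0.109, 0.0] shift [-0.0003  0.0002  0.0617] spin 0.0
```

View pics/w3.png

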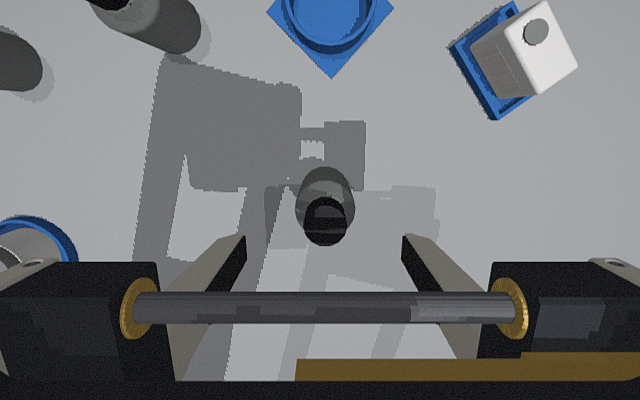

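The third bottle's cap is at (324,222), centred between the jaws. The two empties stand upright at the upper left, and the pack sits in the tray at (520,60).

```bash
python3 -m inch '{"travel": [[-0.001,0,0.02],[-0.001,0,0.04],[-0.001,0,0.055],[-0.001,0,0.0615],[-0.001,0,0.0615],[-0.001,0,0.0615]], "spin": [0,0,0,0,0,0]}' 0
python3 -m inch '{"travel": [[0,0,0],[0,0,0],[0,0,0],[0,0,0],[0,0,0],[0,0,0],[0,0,0],[0,0,0],[0,0,0],[0,0,0]], "spin": [0,0,0,0,0,0,0,0,0,0]}' 1 35
python3 weigh.py; python3 -m inch '{"travel": [[0,0,0],[0,0,-0.01],[0,0,-0.03],[0,0,-0.05],[0,0,-0.07],[0,0,-0.08],[0,0,-0.08],[0,0,-0.08],[0,0,-0.08]], "spin": [0,0,0,0,0,0,0,0,0]}' 
python3 weigh.py; python3 plan.py .6585 -.079 .189 0 .6585 -.079 .113 0
```

```text
t: 28.95
tool_pos: [0.4868, -0.0739, 0.1093]
orientation: [3.142, 0.001, 0.0]
force: [1.3, -1.2, 0.0]
opening: 0.0928
gripper_force: 0.0
t: 29.78
tool_pos: [0.4862, -0.0741, 0.1086]
orientation: [3.142, -0.0, -0.0]
force: [-0.0, 0.0, -1.7]
opening: 0.0316
gripper_force: 35.1
mean [  0.15  -0.53  -0.24 -42.79 -46.02] sd [0.49 0.23 0.51 0.03 0.03]
t: 30.78
tool_pos: [0.4855, -0.0739, 0.1873]
orientation: [-3.141, 0.0, 0.003]
force: [-1.1, 0.6, -3.9]
opening: 0.0311
gripper_force: 35.0
mean [ -0.21  -0.24  -3.27 -43.1  -50.37] sd [0.69 0.22 0.52 0.29 0.33]
t 31.03 tcp [ 0.4857 -0.074   0.1876] yaw -0.0 tilt 0.1 F [ 0.35  0.08 -2.7 ] open 0.0315 gf 35.0 q6 1.32
[0.6585, -0.079, 0.189, 0.0] shift [ 0.1728  0.005  -0.0017] spin -0.0
[0.6585, -0.079, 0.113, 0.0] shift [0.1729 0.005  0.0743] spin -0.0
```

The third bottle is full (about 3 N). I carry it to the collar.

```bash
python3 -m inch '{"travel": [[0.02,0.001,0],[0.045,0.001,0],[0.07,0.002,0],[0.095,0.003,0],[0.12,0.004,0],[0.145,0.005,0],[0.16,0.005,0],[0.172,0.005,0],[0.172,0.005,0],[0.172,0.005,0]], "spin": [0,0,0,0,0,0,0,0,0,0]}'
python3 -m inch '{"travel": [[0,0,0],[0,0,0],[0,0,0],[0,0,0]], "spin": [0,0,0,0]}'
python3 plan.py .6585 -.079 .113 0
python3 - <<'E'
from h import *
for c in("top","scene"):
    im,d=optics.read_camera(c);save(c+'3.png',im);W=pts(c,d)
    for n in("bottle_a","deep_collar"):
        for q in models.masks_of(c,n)[:3]:
            p=W[q["region"]];p=p[~np.isnan(p[:,0])];zt=np.percentile(p[:,2],95);t=p[abs(p[:,2]-zt)<.008]
            print(c,n,q["p"],zt,cv2.minAreaRect((t[:,:2]*1000).astype(np.float32)))
E
```

```text
t: 31.87
tool_pos: [0.658, -0.079, 0.1875]
orientation: [-3.141, 0.0, 0.003]
force: [0.0, 0.1, -3.3]
opening: 0.0311
gripper_force: 35.0
t: 32.2
tool_pos: [0.6579, -0.0791, 0.1889]
orientation: [3.142, -0.001, 0.0]
force: [-0.0, 0.6, -3.2]
opening: 0.0313
gripper_force: 35.0
t 32.2 tcp [ 0.6579 -0.0791  0.1889] yaw -0.0 tilt 0.01 F [-0.02  0.62 -3.22] open 0.0313 gf 35.0 q6 1.37
[0.6585, -0.079, 0.113, 0.0] shift [ 0.0006 -0.0001  0.0759] spin -0.0
top bottle_a 0.93 0.11705745709736495 ((646.3650512695312, 66.54557800292969), (29.87369155883789, 30.428756713867188), 56.96755599975586)
top bottle_a 0.65 0.17470585975804948 ((643.244873046875, -83.5124740600586), (5.094482898712158, 22.82472038269043), 6.354242324829102)
top bottle_a 0.59 0.11707191746777534 ((612.7893676757812, 224.49908447265625), (30.718128204345703, 29.114456176757812), 88.27570343017578)
top deep_collar 0.8 0.03973477238856211 ((644.1276245117188, -80.90739440917969), (46.43037414550781, 73.45287322998047), 2.186018705368042)
top deep_collar 0.45 0.01554980904626835 ((582.4893798828125, -264.48272705078125), (12.434057235717773, 57.91930389404297), 34.25804901123047)
scene bottle_a 0.82 0.1872218660728432 ((670.0195922851562, -74.4610366821289), (7.457613468170166, 20.912263870239258), 0.8871744871139526)
scene bottle_a 0.75 0.11677373280342843 ((613.1336669921875, 227.41336059570312), (29.912151336669922, 29.529403686523438), 8.702657699584961)
scene bottle_a 0.59 0.11653249233981329 ((646.5617065429688, 69.5947494506836), (28.317195892333984, 28.069965362548828), 55.09785842895508)
scene deep_collar 0.55 0.03966571511865998 ((660.785888671875, -71.19404602050781), (59.93566131591797, 74.22000122070312), 66.68758392333984)
```

View pics/scene3.png

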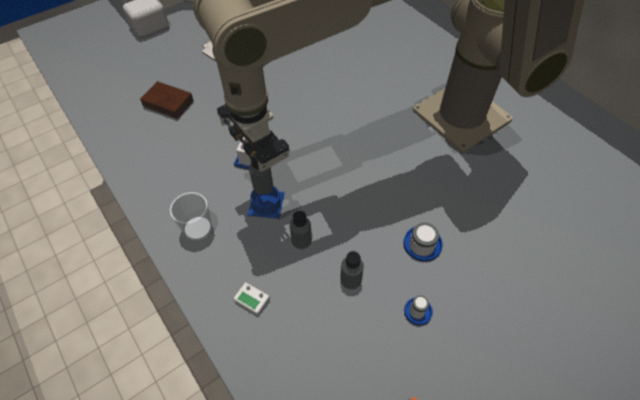

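The scene view shows the bottle hanging above the collar at (266,200), both pots seated at (424,240) and (419,308), and the empties standing at (301,230) and (351,271). I lower it.

```bash
python3 -m inch '{"travel": [[0,0,0.015],[0,0,0.03],[0,0,0.045],[0,0,0.056],[0,0,0.065],[0,0,0.071],[0,0,0.074],[0,0,0.076],[0,0,0.0765],[0,0,0.0765]], "spin": [0,0,0,0,0,0,0,0,0,0]}'
python3 plan.py; python3 weigh.py
```

```text
t: 33.33
tool_pos: [0.6588, -0.0792, 0.1129]
orientation: [3.141, -0.0, 0.002]
force: [-0.1, -0.5, -2.9]
opening: 0.0316
gripper_force: 35.0
t 33.33 tcp [ 0.6588 -0.0792  0.1129] yaw -0.0 tilt 0.07 F [-0.08 -0.54 -2.9 ] open 0.0316 gf 35.0 q6 1.37
mean [ -0.33  -0.12  -2.5  -67.87 -48.31] sd [0.74 0.37 0.85 0.43 0.31]
```

```bash
python3 -m inch '{"travel": [[0,0,0.001],[0,0,0.0015],[0,0,0.002],[0,0,0.002],[0,0,0.002]], "spin": [0,0,0,0,0]}'
python3 weigh.py; python3 plan.py
```

```text
t: 34.0
tool_pos: [0.6593, -0.0793, 0.1127]
orientation: [3.141, -0.0, 0.004]
force: [-4.0, 0.7, 9.3]
opening: 0.031
gripper_force: 35.0
mean [ -3.64   0.38   9.43 -61.11 -44.37] sd [0.56 0.28 0.62 0.   0.  ]
t 34.25 tcp [ 0.6594 -0.0793  0.1127] yaw -0.0 tilt 0.16 F [-4.05  0.13  9.64] open 0.0309 gf 35.0 q6 1.37
```

The bottle is on the floor. I ease off 1 mm, release and withdraw.

```bash
python3 -m inch '{"travel": [[0,0,-0.001],[0,0,-0.001],[0,0,-0.001]], "spin": [0,0,0]}'
python3 -m inch '{"travel": [[0,0,0],[0,0,0],[0,0,0],[0,0,0],[0,0,0],[0,0,0],[0,0,0],[0,0,0],[0,0,-0.02],[0,0,-0.06]], "spin": [0,0,0,0,0,0,0,0,0,0]}' 0
python3 -m inch '{"travel": [[0,0,-0.04],[0,0,-0.08],[-0.04,0.01,-0.08],[-0.08,0.03,-0.08],[-0.12,0.06,-0.08],[-0.16,0.1,-0.08],[-0.19,0.13,-0.08],[-0.22,0.16,-0.08],[-0.22,0.16,-0.08],[-0.22,0.16,-0.08]], "spin": [0,0,0,0,0,0,0,0,0,0]}'
python3 - <<'E'
from h import *
for c in("top","scene"):
    im,d=optics.read_camera(c);save(c+'4.png',im);W=pts(c,d)
    for n in NAMES:
        for q in models.masks_of(c,n)[:3 if n=="bottle_a" else 1]:
            p=W[q["region"]];p=p[~np.isnan(p[:,0])];zt=np.percentile(p[:,2],95);t=p[abs(p[:,2]-zt)<.008]
            (x,y),(w,h),a=cv2.minAreaRect((t[:,:2]*1000).astype(np.float32))
            print(c,n,round(q["p"],2),round(zt,4),round(x),round(y),round(w),round(h),round(a))
E
cd pics; python3 -c "
import cv2;cv2.imwrite('top4c.png',cv2.resize(cv2.imread('top4.png')[120:300,130:530],(800,360)))"
```

```text
t: 34.5
tool_pos: [0.659, -0.0792, 0.1126]
orientation: [3.141, -0.0, 0.003]
force: [-2.9, 0.3, 7.7]
opening: 0.0314
gripper_force: 35.0
t: 35.33
tool_pos: [0.6543, -0.0784, 0.1647]
orientation: [-3.139, 0.0, 0.018]
force: [0.6, 0.0, -0.6]
opening: 0.0914
gripper_force: 0.0
t: 36.17
tool_pos: [0.4351, -0.2424, 0.2515]
orientation: [3.14, -0.007, -0.001]
force: [0.2, 0.0, 1.3]
opening: 0.0929
gripper_force: 0.0
top bottle_a 0.87 0.1174 646 66 28 29 89
top bottle_a 0.69 0.1212 659 -80 30 30 71
top bottle_a 0.59 0.1171 613 224 31 29 86
top wide_pot 0.9 0.0618 413 258 61 63 25
top small_pot 0.72 0.0566 542 378 33 34 80
top reagent_pack 0.93 0.0664 613 -242 60 37 35
top small_cup 0.77 0.0147 538 375 53 61 77
top square_tray 0.75 0.1173 646 66 28 29 89
top deep_collar 0.89 0.0411 656 -79 75 69 52
scene bottle_a 0.94 0.1161 646 69 29 28 51
scene bottle_a 0.6 0.1208 657 -77 30 29 22
scene bottle_a 0.58 0.1165 613 227 31 30 78
scene wide_pot 0.81 0.0617 412 259 63 63 26
scene small_pot 0.72 0.0568 540 380 36 34 23
scene reagent_pack 0.77 0.0662 612 -241 62 37 40
scene wide_saucer 0.89 0.0168 418 264 76 95 32
scene small_cup 0.84 0.0154 545 385 50 61 32
scene square_tray 0.49 0.0155 608 -240 87 61 34
scene deep_collar 0.82 0.0394 661 -69 54 73 65
```

View pics/top4c.png

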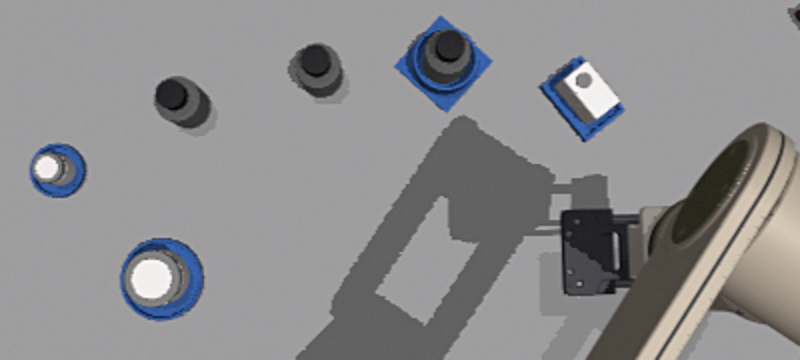

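The top view shows all four items in their holders: pots at (152,278) and (47,168), pack at (590,90), bottle at (448,48). The empties stand at (172,95) and (316,60) in their original places. Each item's top is about 4 mm higher than at the start, so all four are on the holder floors and I hand in.

```bash
python3 -m inch '{"travel": [[0,0,0],[0,0,0],[0,0,0],[0,0,0]], "spin": [0,0,0,0]}'; python3 -c "
from plant import close_job
print(close_job())"
```

```text
t: 37.4
tool_pos: [0.4382, -0.2391, 0.2511]
orientation: [-3.142, 0.0, -0.0]
force: [0.1, 0.3, -0.3]
opening: 0.0928
gripper_force: 0.0
the job is handed in; nothing more can be done
None
```

The job is handed in after about 37 s of the 144 s allowed: the full bottle (the third I lifted), both pots and the pack measured upright on their holders' floors, and the two empties are back where they stood; no verdict was returned.

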